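Draw the plug gauge for a look at its wear band

TASK

Pull the top drawer of the red tool chest open by its handle, a good 15 cm, and leave it open. Then take the yellow-handled plug gauge and draw it straight up out of its steel block just until the whole red band on its shank shows above the block, with about a centimetre of the shank or more still inside the bore; do not pull it right out, and do not let it jam and lift the block off the drawer floor. Finish holding the gauge there, upright, still and in the gripper, so that I can inspect the band; leave the blue gauge in its block and the jar and wrench on the bench alone.

Things in the scene. Friction and masses are not known exactly. Their poses are not given: they have to be found in the camera images.
- chest_drawer0 (a joint): Top drawer of the red tool chest: 0 shut, grows in m as it slides out towards the robot (-x of its handle point), stop at 0.213; about 1 N of friction, stays where it is left. Front 15 thick; tray 255 deep, 332 wide inside; floor 115, side rims 188, front's top edge 196 above the bench. The chest's top board ends 15 behind the shut drawer's front face.
- chest_drawer0_handle (a point): Middle of the top drawer's handle, a level bar 11 thick, 120 long, 35 off the drawer front (29 free behind it), 172 above the bench; moves with the drawer. Axes: y along the bar, x level into the chest (drawer opens along -x). The chest is fixed, 300 deep, 400 wide, 210 high, two drawers, yaw within 0.15 rad. Can be pinched from above, one finger behind the bar.
- gauge: Plug gauge with a YELLOW handle, 0.16 kg, standing in the bore of block in the top drawer. Origin: centre of the shank's lower end, z axis up along the gauge. Going up: steel shank 20 thick from 0 to 38 (a RED band on it from 21 to 26, hidden in the bore at first), flange 30 wide from 38 to 42, resting on the block, round handle 25 thick from 42 to 74. The gripper can take the handle from above.
- gauge_band (a point): Lower edge of the red band, on the gauge's axis, 21 above the shank's lower end. At first 17 below the block's top: a rise of 17 just shows all of the band, a rise of 38 takes the shank out of the bore.
- block: Dark steel block, 60 x 60 x 42 high, 1 kg, loose on the floor of the top drawer, with an upright through bore of 21 in its middle for the 20 shank. Origin: centre of its underside, z up. It holds the yellow gauge and is the left or the right of two alike, its centre at first 45 to 60 behind the back of the drawer front panel.
- block_hole0 (a point): Centre of the block's bore at its top face, 42 above the block's underside, z up.
- gauge2: Another plug gauge of the same shape with a BLUE handle (green band), in the other block; to be left alone. Origin as for the yellow one.
- block2: The block of the blue gauge, same as block, 120 to 160 from it to one side in the drawer.
- jar: Glass jar with a black cap, 70 across, 100 high, standing on the bench to the left of the chest; leave alone. Origin: centre of its underside.
- wrench: Steel wrench lying on the bench to the right of the chest; leave alone. Origin: underside.

How it is judged (in metres and radians):
On the way:
1. the top drawer is open by more than 12 cm, with the gauge still down in its block (value of joint chest_drawer0 above 0.12 m and z of gauge_band in the frame of block_hole0 below -0.012 m), for 0.2 s.
At the end, for the whole second after the job is handed in: For the last second: drawer open over 120 mm; gauge gripped (over 1 N), at rest, upright within 0.1 rad, on the bore's axis within 4 mm, all of its red band above the block (rise over 16.5 mm), 6 mm or more of shank in the bore; block flat on the drawer floor; blue gauge seated (value of joint chest_drawer0 above 0.12 m and z of gauge_band in the frame of block_hole0 above -0.0005 m and z of gauge in the frame of block_hole0 below -0.006 m and horizontal distance between gauge and block_hole0 below 0.004 m and angle between gauge's own z axis and vertical below 0.1 rad and contact force between the fingers and gauge above 1 N and linear speed of gauge below 0.02 m/s and height (world z) of block below 0.12 m and angle between block's own z axis and vertical below 0.05 rad and z of gauge2 in the frame of block2 below 0.008 m); the arm keeps its last pose, push and grip.
It fails at once if the gauge is pulled right out of the bore (z of gauge in the frame of block_hole0 above 0 m).
It fails at once if the block is lifted off the drawer floor or tipped with the gauge (height (world z) of block above 0.123 m or angle between block's own z axis and vertical above 0.12 rad).
It fails at once if the blue gauge is drawn from its block (z of gauge2 in the frame of block2 above 0.012 m).
It fails at once if the jar or the wrench is pushed away (distance of any of jar, wrench from where it was at the start of the episode above 0.03 m or angle between jar's own z axis and vertical above 0.3 rad).
It also fails if it takes over 53 s, if anything falls off the work surface, if the arm or the gripper's body presses on something with over 40 N, if the wrist force passes 120 N, or if a joint passes its speed limit or range.

ROBOT

A 6-joint arm with a two-finger parallel gripper is mounted at the origin on the work surface. World frame = base frame: x ahead of the robot, y to its left, z up, the work surface at z = 0. Lengths are in mm, angles in rad, forces in N, time in s.
With the tool pointing down it reaches from about 350 to 975 mm from the base axis. Payload 7.1 kg.
Tool frame: the origin (TCP) lies on the front face of the gripper's body, between the roots of the fingers; the fingertips stand 80 mm ahead of it and the grasp point (between the pads) lies 61 mm ahead of it; z points along the fingers, y is the line along which they close (so a half turn about z gives the same grasp; the last joint's range is limited). The gripper opens to 88 mm and grips with 3 to 60 N. Pads are 20 mm wide; open, the fingers measure 115 mm over their backs; the gripper's body (75 mm by 178 mm) begins 61 mm behind the grasp point.
Start: joints at [-1.199, 0.423, 1.63, -0, 1.089, -0.019], TCP at [238.096, -577.854, 302.675] pointing down, gripper open.
Joint ranges: [-3, 3], [-0.9, 2.11], [0.09, 2.58], [-1.31, 4.45], [0.11, 2.69], [-2.54, 2.54]. Speed limits (rad/s): [2.39, 2.39, 3.01, 3.14, 3.14, 3.14].

INTERFACE

Orientations are given as a rotation vector (axis times angle).
In Python, from workcell import readout, vision, close_job gives the robot as it stands.
- The arm moves only by the tool servo_tool, never from a script. Its argument "plan" is a list that holds one entry, the list of rows, each a list of 7 numbers: the gripper command: -1 is fully open, 1 is shut, values between are in proportion, then the shift along the world's x, y, z in units of 40 mm (1.0 is 40 mm), then the turn, a rotation vector about the world's x, y, z in units of 5 degrees (1.0 is 5 degrees). A call has 1 to 5 rows; each row shifts and turns the commanded pose from where the row before left it; what a row does not reach is not made up. A row lasts 1/12 s, in which the tool goes at most 41.7 mm and 7.16 degrees, less where a joint would pass 70% of its speed; a pose out of reach is approached as far as the arm can. A call is refused whole if a number of a shift passes 1 or a number of a turn 1, either way. A call with a gripper value outside its range is refused whole. The fingers move at their own pace and stop on an object; the grip force is fixed at half the most. Time passes only in rows, so rows that do not move let the fingers close. It gives the time, the measured TCP pose, the force, the opening and the grip force at its end, in the units of the state.
- readout.get_obs(): the state, without advancing time (a new reading comes with each control period).
- vision.get_image(name): name is "side" or "top"; returns the picture (420x560x3 uint8, red, green, blue); there is no depth.
- vision.camera_params(name): a dict with "fx", "fy", "cx", "cy" (pixels), "D" ([k1, k2, p1, p2, k3] as OpenCV has them; the pictures are not rectified), "rvec" (rotation vector, rad) and "tvec" (3), from world to camera coordinates, as OpenCV has them. Camera axes: x right, y down, z forward; pixel columns grow to the right and rows downward; lengths in mm; the calibration is good to about 2 mm. A picture is of the moment at which its call begins. camera_params takes no time and is no camera call.
- close_job(): hands the job in; it is judged then, once.
The state is a dict: "t": time; "qpos": joint angles; "qvel": joint speeds; "joint_torque": joint torques, N m; "ee_pos": TCP position; "orientation": TCP orientation; "ft_force": force on the tool from outside, world axes, zero at the start; "moment": the same for the moment, N m; "width": finger opening in mm; "grasp_force": force on a finger pad.
Only numpy, scipy, OpenCV 4.12 (cv2) and the standard library are available. Lean on these libraries where they do the work, as an engineer would, in place of code of your own. Each camera call takes 0.05 s, during which the arm holds its last target. There are 200 camera calls.

## Working session

There is one attempt and no reset: what is moved stays moved. The work goes in short steps, Python scripts to look and compute and a tool call to move; the robot and the scene stay as the last step left them, time stands still between calls to the robot, and variables do not carry over. Pictures are saved under pics/ and viewed, at most 10 in all, crops included, and the job is handed in when it is done.

Besides the shell and the picture viewer there is one more tool, called after "Emit:" as name(argument=value, ...), one argument or row to a line, values as JSON. servo_tool: Moves the arm, as the interface text tells. Its arguments: {"type":"object","properties":{"plan":{"type":"array"}},"required":["plan"]}

```bash
mkdir -p pics
cat > h.py <<'E'
import numpy as np, cv2
from workcell import readout, vision
def snap(n,f):
    im=vision.get_image(n); cv2.imwrite('pics/'+f,cv2.cvtColor(im,cv2.COLOR_RGB2BGR)); return im
def cam(n):
    p=vision.camera_params(n); K=np.array([[p['fx'],0,p['cx']],[0,p['fy'],p['cy']],[0,0,1.]])
    return K,np.array(p['D'],float),np.array(p['rvec'],float),np.array(p['tvec'],float)
def ray(n,uv):
    K,D,r,t=cam(n); R=cv2.Rodrigues(r)[0]
    q=cv2.undistortPoints(np.array(uv,float).reshape(-1,1,2),K,D).reshape(-1,2)
    d=np.c_[q,np.ones(len(q))]@R; return -R.T@t,d
def onz(n,uv,z):
    c,d=ray(n,uv); return c+d*((z-c[2])/d[:,2:3])
def proj(n,X):
    K,D,r,t=cam(n); return cv2.projectPoints(np.array(X,float).reshape(-1,1,3),r,t,K,D)[0].reshape(-1,2)
E
python3 - <<'E'
from h import *
a=snap('top','t0.png');b=snap('side','s0.png')
for n in('top','side'): print(n,cam(n),ray(n,[[280,210]]))
o=readout.get_obs();print(o)
E
```

```text
top (array([[481.99490273,   0.        , 280.57488305],
       [  0.        , 481.99490273, 210.28485216],
       [  0.        ,   0.        ,   1.        ]]), array([-0.06173656,  0.        ,  0.        ,  0.        ,  0.        ]), array([ 2.19065529, -2.16353795,  0.1001636 ]), array([ -22.65744127,  664.80173468, 1356.11653788])) (array([ 541.65119496,  -11.24372084, 1409.96962099]), array([[ 0.08960659, -0.00105981, -0.99597756]]))
side (array([[514.84929287,   0.        , 275.28625651],
       [  0.        , 514.84929287, 209.66279588],
       [  0.        ,   0.        ,   1.        ]]), array([-0.13944103,  0.        ,  0.        ,  0.        ,  0.        ]), array([ 0.80071608, -2.3047822 ,  1.39896803]), array([ 510.00359413,  319.77935137, 1390.24597122])) (array([-255.36603436, 1173.26733304,  923.78477678]), array([[ 0.53303354, -0.70674   , -0.46527205]]))
{'t': 0.1, 'qpos': array([-1.19896946e+00,  4.23746911e-01,  1.63060745e+00,  6.45128933e-06,
        1.08859880e+00, -1.90224673e-02]), 'qvel': array([ 0.00114253, -0.00094646, -0.00237614, -0.00127894, -0.00023108,
        0.00200602]), 'joint_torque': array([-1.08793840e-03, -5.45616817e+01, -2.74323159e+01,  6.44124602e-02,
        1.87971425e-02, -1.85050806e-05]), 'ee_pos': array([ 237.97818654, -577.49585014,  301.99269554]), 'orientation': array([-3.08047937e+00, -6.09779411e-01,  3.66042656e-04]), 'ft_force': array([-0.22931385,  0.5310692 , -0.45103817]), 'moment': array([-0.03262393,  0.03636435, -0.0110404 ]), 'grasp_force': 0.0, 'width': 87.9202251387574}
```

View pics/t0.png

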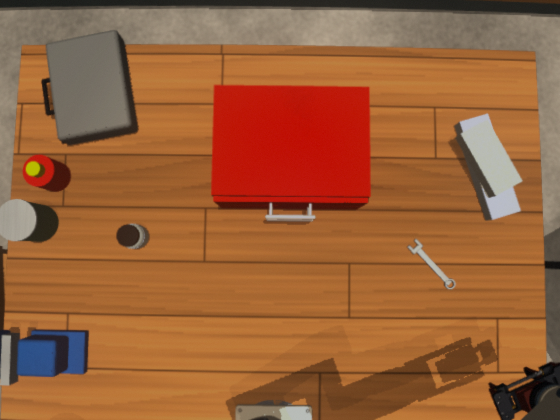

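View pics/s0.png

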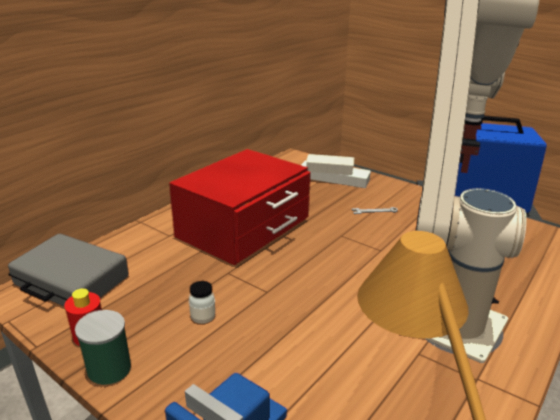

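The top view shows the chest spanning about (212,86) to (370,203), with the top handle bar from about (266,218) to (315,217). The jar is at (131,236) and the wrench at (432,265). The side view shows the top handle at about (283,200).

Run:
```python
from h import *
a=cv2.imread('pics/t0.png').astype(int)
m=np.zeros(a.shape[:2],np.uint8); s=a[195:230,255:325]; m[195:230,255:325]=((s.min(2)>110)&(s.max(2)-s.min(2)<50))
ys,xs=np.nonzero(m); print(len(xs),xs.min(),xs.max(),ys.min(),ys.max())
# bar = rows with wide support
rows=np.nonzero(m.sum(1)>30)[0]; print(rows)
k=m.copy(); k[:rows[0]]=0; ys,xs=np.nonzero(k)
l=[(x,ys[xs==x].mean()) for x in range(xs.min(),xs.max()+1) if (xs==x).any()]
l=np.array(l); P=onz('top',[l[0],l[-1],l.mean(0)],175); print(l[0],l[-1]);print(P.round(1))
# chest top corners
r=((a[:,:,2]>120)&(a[:,:,1]<40)&(a[:,:,0]<40)).astype(np.uint8)
c=max(cv2.findContours(r,0,2)[0],key=cv2.contourArea); rr=cv2.minAreaRect(c); b=cv2.boxPoints(rr); print(rr,b); Q=onz('top',b,205);print(Q.round(1))
c2=np.array(b)
for i in range(4): print(np.linalg.norm(Q[i]-Q[i-1]).round(1), np.arctan2(*(Q[i]-Q[i-1])[[1,0]]).round(3))
# side: bar check
print(proj('side',[[P[2][0],P[2][1],172]]), proj('side',[[*P[0][:2],172],[*P[1][:2],172]]))
```

```text
279 265 314 203 220
[215 216 217 218]
[265. 216.] [314.  216.5]
[[ 636.8   25.8  175. ]
 [ 637.1 -100.2  175. ]
 [ 636.   -37.2  175. ]]
((290.5, 144.0), (116.0, 157.0), 90.0) [[212.  86.]
 [369.  86.]
 [369. 202.]
 [212. 202.]]
[[ 969.3  167.   205. ]
 [ 975.1 -238.8  205. ]
 [ 673.1 -236.6  205. ]
 [ 668.1  158.8  205. ]]
301.3 0.027
405.9 -1.557
301.9 3.134
395.4 1.584
[[285.45504232 199.71284136]] [[273.34664743 206.51771407]
 [296.48557222 193.0989392 ]]
```

Run:
```python
import cv2
a=cv2.imread('pics/t0.png')[185:235,240:340]; b=cv2.imread('pics/s0.png')[170:250,230:330]
a=cv2.resize(a,None,fx=4,fy=4,interpolation=2);b=cv2.resize(b,None,fx=4,fy=4,interpolation=2)
cv2.imwrite('pics/c0.png',cv2.vconcat([a,b]))
```

```text
(no output)
```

View pics/c0.png

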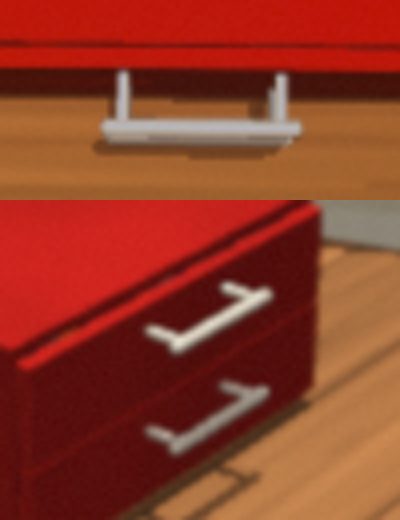

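The bar measures about 126 mm long in the top view, and its projection into the side view agrees within 1 px. That puts the handle at about (636, -37.5, 172) with yaw near 0. I'll move above it and turn the tool so the fingers close along x.

Emit:
servo_tool(
  plan=[
    [[0.36,0.5,0.675,0,0,0,0.675],[0.36,0.5,0.675,0,0,0,0.675],[0.36,0.5,0.675,0,0,0,0.675],[0.36,0.5,0.675,0,0,0,0.675],[0.36,0.5,0.675,0,0,0,0.675]],
  ],
)

```text
t: 0.52
ee_pos: [338.5, -441.4, 302.3]
orientation: [-2.957, -1.059, 0.0]
ft_force: [-0.5, -1.3, -0.1]
width: 58.1
grasp_force: 0.0
```

Emit:
servo_tool(
  plan=[
    [[0.36,0.5,0.675,0,0,0,0.675],[0.36,0.5,0.675,0,0,0,0.675],[0.36,0.5,0.675,0,0,0,0.675],[0.36,0.5,0.675,0,0,0,0.675],[0.36,0.5,0.675,0,0,0,0.675]],
  ],
)

```text
t: 0.93
ee_pos: [438.7, -306.3, 302.5]
orientation: [-2.77, -1.482, 0.0]
ft_force: [-0.2, -0.8, 0.4]
width: 28.2
grasp_force: 0.0
```

Emit:
servo_tool(
  plan=[
    [[0.36,0.5,0.675,0,0,0,0.675],[0.36,0.5,0.675,0,0,0,0.675],[0.36,0.5,0.675,0,0,0,0.675],[0.36,0.5,0.675,0,0,0,0.675],[0.36,0.5,0.675,0,0,0,0.675]],
  ],
)

```text
t: 1.35
ee_pos: [538.7, -171.3, 302.4]
orientation: [-2.522, -1.873, 0.001]
ft_force: [0.4, -0.6, 0.9]
width: 28.1
grasp_force: 0.0
```

Emit:
servo_tool(
  plan=[
    [[0.36,0.5,0.675,0,0,0,0.675],[0.36,0.5,0.675,0,0,0,0.675],[0.36,0.5,0.675,0,0,0,0.675],[0.36,0.4,0.675,0,0,0,0.675],[0.36,0.4,0.675,0,0,0,0.675]],
  ],
)

```text
t: 1.77
ee_pos: [630.7, -36.3, 302.2]
orientation: [-2.22, -2.222, 0.001]
ft_force: [-0.1, -0.8, 0.2]
width: 28.1
grasp_force: 0.0
```

Emit:
servo_tool(
  plan=[
    [[0.36,0,0,0,0,0,0],[0.36,0,0,0,0,0,0]],
  ],
)

```text
t: 1.93
ee_pos: [630.3, -36.4, 302.0]
orientation: [-2.221, -2.221, 0.001]
ft_force: [0.2, -0.0, 0.0]
width: 28.2
grasp_force: 0.0
```

Emit:
servo_tool(
  plan=[
    [[0.36,0.14,0,-0.3,0,0,0],[0.36,0,0,-0.35,0,0,0],[0.36,0,0,-0.35,0,0,0],[0.36,0,0,-0.35,0,0,0],[0.36,0,0,-0.35,0,0,0]],
  ],
)

```text
t: 2.35
ee_pos: [635.0, -39.4, 233.1]
orientation: [-2.226, -2.216, 0.001]
ft_force: [0.0, -0.4, 0.2]
width: 28.1
grasp_force: 0.0
```

Emit:
servo_tool(
  plan=[
    [[0.6,0,0,0,0,0,0],[1,0,0,0,0,0,0],[1,0,0,0,0,0,0],[1,0,0,0,0,0,0],[1,0,0,0,0,0,0]],
  ],
)

```text
t: 2.77
ee_pos: [635.3, -38.6, 234.9]
orientation: [2.224, 2.219, -0.002]
ft_force: [-1.3, -3.7, -3.3]
width: 10.1
grasp_force: 30.0
```

Run:
```python
from h import *
a=snap('side','s1.png')
cv2.imwrite('pics/s1c.png',cv2.resize(cv2.cvtColor(a,4)[110:270,190:390],None,fx=3,fy=3))
```

```text
(no output)
```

View pics/s1c.png

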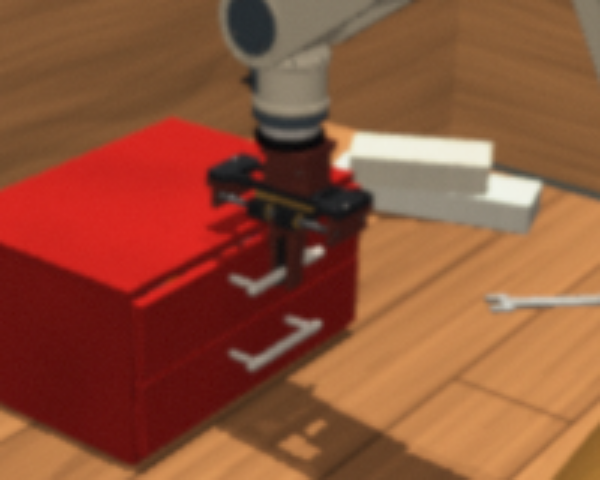

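The picture shows the fingers pinching the top bar at crop (290,265), with 30 N of grip and a 10 mm opening. Now I'll pull the drawer.

Emit:
servo_tool(
  plan=[
    [[1,-0.2,0,0,0,0,0],[1,-0.35,0,0,0,0,0],[1,-0.45,0,0,0,0,0],[1,-0.5,0,0,0,0,0],[1,-0.5,0,0,0,0,0]],
  ],
)

```text
t: 3.23
ee_pos: [555.7, -38.7, 234.9]
orientation: [2.221, 2.218, 0.001]
ft_force: [1.4, -6.8, -6.8]
width: 9.9
grasp_force: 30.0
```

Emit:
servo_tool(
  plan=[
    [[1,-0.5,0,0,0,0,0],[1,-0.5,0,0,0,0,0],[1,-0.5,0,0,0,0,0],[1,-0.4,0,0,0,0,0],[1,-0.3,0,0,0,0,0]],
  ],
)

```text
t: 3.65
ee_pos: [466.4, -38.8, 234.9]
orientation: [2.221, 2.219, -0.002]
ft_force: [0.2, -9.5, -9.0]
width: 10.2
grasp_force: 30.0
```

Emit:
servo_tool(
  plan=[
    [[1,-0.15,0,0,0,0,0],[1,0,0,0,0,0,0],[0.36,0,0,0,0,0,0],[0.36,0,0,0,0,0,0],[0.36,0,0,0,0,0,0]],
  ],
)

```text
t: 4.07
ee_pos: [462.5, -37.7, 235.4]
orientation: [2.223, 2.218, 0.003]
ft_force: [0.1, 0.2, 0.5]
width: 26.2
grasp_force: 0.0
```

Emit:
servo_tool(
  plan=[
    [[0.36,0,0,0.4,0,0,0],[0.36,0,0,0.7,0,0,0],[0.36,0,0,0.7,0,0,0],[0.1,0,-0.6,0.5,0,0,0],[0.1,0,-0.8,0.2,0,0,0]],
  ],
)

```text
t: 4.48
ee_pos: [463.3, -93.2, 338.3]
orientation: [2.216, 2.22, 0.006]
ft_force: [0.6, -0.8, -0.6]
width: 37.4
grasp_force: 0.0
```

Emit:
servo_tool(
  plan=[
    [[0.1,0,-0.8,0,0,0,0],[0.1,0,-0.8,0,0,0,0],[0.1,0,-0.8,0,0,0,0],[0.1,0,-0.8,0,0,0,0],[0.1,0,-0.8,0,0,0,0]],
  ],
)

```text
t: 4.9
ee_pos: [462.0, -255.3, 335.3]
orientation: [2.222, 2.219, 0.001]
ft_force: [0.7, 0.0, -0.2]
width: 39.2
grasp_force: 0.0
```

Run:
```python
from h import *
a=snap('top','t2.png');b=snap('side','s2.png')
cv2.imwrite('pics/c2.png',cv2.cvtColor(np.hstack([cv2.resize(a[170:330,190:390],(400,320)),cv2.resize(b[120:280,190:390],(400,320))]),4))
```

```text
(no output)
```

View pics/c2.png

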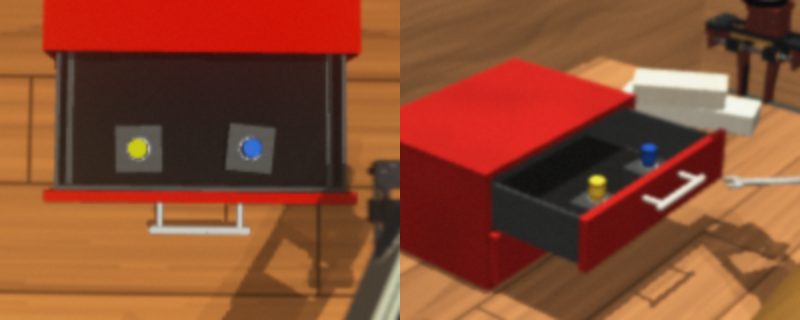

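The drawer is open. The yellow gauge is on the left, at crop (138,148), which is full-frame (259,244) in the top view. The blue gauge is at crop (252,148). In the side view the yellow handle is at crop (597-400,187), about (288,213) full frame. Next I'll measure the yellow handle.

Run:
```python
from h import *
def blob(f,rect):
    a=cv2.cvtColor(cv2.imread(f),cv2.COLOR_BGR2HSV); m=cv2.inRange(a,(22,120,70),(36,255,255))
    k=np.zeros_like(m); x0,y0,x1,y1=rect; k[y0:y1,x0:x1]=m[y0:y1,x0:x1]
    ys,xs=np.nonzero(k); print(f,len(xs),xs.min(),xs.max(),ys.min(),ys.max()); return xs,ys
xs,ys=blob('pics/t2.png',(240,220,280,270)); ct=[xs.mean(),ys.mean()]
T=onz('top',[ct],193)[0]; print('top',ct,T)
e=onz('top',[[xs.min()-.5,ct[1]],[xs.max()+.5,ct[1]],[ct[0],ys.min()-.5],[ct[0],ys.max()+.5]],193); print(e.round(1))
sx,sy=blob('pics/s2.png',(270,195,310,230)); cs=[sx.mean(),sy.mean()]
S=onz('side',[cs],178)[0]; print('side',cs,S)
c1,d1=ray('top',[ct]);c2,d2=ray('side',[cs])
A=np.c_[d1[0],-d2[0]]; s=np.linalg.lstsq(A,c2-c1,rcond=None)[0]; print(c1+s[0]*d1[0],c2+s[1]*d2[0])
# block outline on top
a=cv2.imread('pics/t2.png').astype(int)
g=a[225:265,240:280]; m=((g.min(2)>70)|((g[:,:,2]>120)&(g[:,:,0]<90))).astype(np.uint8)
m=((g.max(2)>62)).astype(np.uint8)
c=max(cv2.findContours(m,0,2)[0],key=cv2.contourArea); r=cv2.minAreaRect(c); print(r)
ce=np.array(r[0])+[240,225]; print(onz('top',[ce],157), onz('top',cv2.boxPoints(r)+[240,225],157).round(1))
h=onz('top',[[190+75,170+115]],175);print(h)
```

```text
pics/t2.png 77 254 263 239 248
top [np.float64(258.31168831168833), np.float64(243.71428571428572)] [565.15477057  41.05360523 193.        ]
[[565.   53.2 193. ]
 [565.3  28.  193. ]
 [578.3  41.3 193. ]
 [553.1  40.9 193. ]]
pics/s2.png 55 284 293 207 216
side [np.float64(288.25454545454545), np.float64(210.0909090909091)] [578.7119125  24.6915266 178.       ]
[565.22956561  41.22003015 189.12725749] [566.21323393  41.90296334 189.17560324]
((18.909231185913086, 18.86615562438965), (23.46381950378418, 23.35287857055664), 86.8201675415039)
[[565.47649103  41.0439916  157.        ]] [[593.8  73.5 157. ]
 [597.9  12.9 157. ]
 [537.3   8.7 157. ]
 [533.2  69.  157. ]]
[[460.95791088  23.18027618 175.        ]]
```

Two measurements agree: the handle is at (565.3, 41.2) with a diameter of 25 mm, and the block centre matches. Moving above it.

Emit:
servo_tool(
  plan=[
    [[-0.1,0.2,0.6,0,0,0,0],[-0.1,0.26,0.8,0,0,0,0],[-0.1,0.26,0.8,0,0,0,0],[-0.1,0.26,0.8,0,0,0,0],[-0.1,0.26,0.8,0,0,0,0]],
  ],
)

```text
t: 5.42
ee_pos: [511.7, -99.6, 335.1]
orientation: [2.223, 2.219, 0.001]
ft_force: [-0.0, -0.7, -0.3]
width: 48.5
grasp_force: 0.0
```

Emit:
servo_tool(
  plan=[
    [[-0.1,0.26,0.8,0,0,0,0],[-0.1,0.26,0.8,0,0,0,0],[-0.1,0.26,0.8,0,0,0,0],[-0.1,0.26,0.7,0,0,0,0],[-0.1,0.26,0.5,0,0,0,0]],
  ],
)

```text
t: 5.83
ee_pos: [563.4, 45.7, 335.0]
orientation: [-2.221, -2.221, -0.002]
ft_force: [0.1, -0.2, 0.8]
width: 48.4
grasp_force: 0.0
```

Emit:
servo_tool(
  plan=[
    [[-0.1,0,0,0,0,0,0],[-0.1,0,0,0,0,0,0],[-0.1,0,0,0,0,0,0],[-0.1,0,0,0,0,0,0]],
  ],
)

```text
t: 6.17
ee_pos: [562.8, 41.6, 334.7]
orientation: [-2.224, -2.219, 0.0]
ft_force: [-0.6, 0.0, -0.2]
width: 48.2
grasp_force: 0.0
```

```bash
python3 -c "
from workcell import readout
o=readout.get_obs();print(o['ee_pos'],o['orientation'],o['ft_force'],o['width'],o['qvel'].round(3))"
```

```text
[562.80084628  41.63170339 334.69492403] [-2.22407719e+00 -2.21854250e+00  4.01034841e-04] [-6.00071551e-01  2.91156725e-04 -1.82445852e-01] 48.16087649339587 [-0.01  -0.001 -0.002  0.001  0.001  0.002]
```

Emit:
servo_tool(
  plan=[
    [[-0.1,0.06,0,-0.4,0,0,0],[-0.1,0,0,-0.5,0,0,0],[-0.1,0,0,-0.5,0,0,0],[-0.1,0,0,-0.5,0,0,0],[-0.1,0,0,-0.35,0,0,0]],
  ],
)

```text
t: 6.58
ee_pos: [564.7, 40.9, 243.2]
orientation: [-2.225, -2.217, 0.002]
ft_force: [0.7, 0.1, 0.4]
width: 48.4
grasp_force: 0.0
```

Emit:
servo_tool(
  plan=[
    [[-0.1,0,0,0,0,0,0],[-0.1,0,0,0,0,0,0],[-0.1,0,0,0,0,0,0]],
  ],
)

```text
t: 6.83
ee_pos: [566.1, 41.6, 245.7]
orientation: [2.224, 2.218, 0.001]
ft_force: [-0.4, 0.5, 0.8]
width: 48.3
grasp_force: 0.0
```

Emit:
servo_tool(
  plan=[
    [[0.2,0,0,0,0,0,0],[0.3,0,0,0,0,0,0],[0.36,0,0,0,0,0,0],[0.4,0,0,0,0,0,0]],
  ],
)

```text
t: 7.17
ee_pos: [565.7, 42.2, 245.3]
orientation: [2.223, 2.219, 0.0]
ft_force: [-0.0, 0.3, -0.3]
width: 27.1
grasp_force: 0.0
```

Emit:
servo_tool(
  plan=[
    [[0.44,0,0,0,0,0,0],[0.6,0,0,0,0,0,0],[1,0,0,0,0,0,0],[1,0,0,0,0,0,0],[1,0,0,0,0,0,0]],
  ],
)

```text
t: 7.58
ee_pos: [565.9, 42.2, 245.0]
orientation: [2.223, 2.219, 0.001]
ft_force: [-2.1, 0.1, 4.7]
width: 24.7
grasp_force: 30.0
```

Emit:
servo_tool(
  plan=[
    [[1,0,0,0,0,0,0],[1,0,0,0,0,0,0]],
  ],
)

```text
t: 7.75
ee_pos: [565.9, 42.2, 245.0]
orientation: [2.223, 2.219, 0.001]
ft_force: [-1.3, 0.3, 5.0]
width: 24.4
grasp_force: 30.0
```

Gripped at 24.5 mm with only small side forces. I'll raise it slowly and watch the force.

Emit:
servo_tool(
  plan=[
    [[1,0,0,0.05,0,0,0],[1,0,0,0.05,0,0,0],[1,0,0,0,0,0,0]],
  ],
)

```text
t: 8.0
ee_pos: [565.6, 42.1, 248.6]
orientation: [-2.223, -2.219, 0.0]
ft_force: [0.3, -0.3, -1.1]
width: 24.5
grasp_force: 30.0
```

Emit:
servo_tool(
  plan=[
    [[1,0,0,0.03,0,0,0],[1,0,0,0,0,0,0],[1,0,0,0,0,0,0]],
  ],
)

```text
t: 8.25
ee_pos: [565.6, 42.1, 249.8]
orientation: [-2.223, -2.219, 0.0]
ft_force: [0.8, -0.0, -2.0]
width: 24.2
grasp_force: 30.0
```

Emit:
servo_tool(
  plan=[
    [[1,0,0,0.05,0,0,0],[1,0,0,0.05,0,0,0],[1,0,0,0.05,0,0,0],[1,0,0,0,0,0,0]],
  ],
)

```text
t: 8.58
ee_pos: [566.0, 42.2, 256.4]
orientation: [2.223, 2.219, 0.001]
ft_force: [0.3, -0.5, -2.2]
width: 24.7
grasp_force: 30.0
```

Emit:
servo_tool(
  plan=[
    [[1,0,0,0.05,0,0,0],[1,0,0,0.05,0,0,0],[1,0,0,0.05,0,0,0],[1,0,0,0,0,0,0]],
  ],
)

```text
t: 8.92
ee_pos: [565.9, 42.2, 262.4]
orientation: [2.223, 2.219, 0.001]
ft_force: [0.2, -0.3, -1.9]
width: 24.5
grasp_force: 30.0
```

Emit:
servo_tool(
  plan=[
    [[1,0,0,0.05,0,0,0],[1,0,0,0.05,0,0,0],[1,0,0,0.04,0,0,0],[1,0,0,0,0,0,0],[1,0,0,0,0,0,0]],
  ],
)

```text
t: 9.33
ee_pos: [565.7, 42.1, 267.6]
orientation: [2.223, 2.219, 0.0]
ft_force: [-0.3, 0.3, -0.9]
width: 24.4
grasp_force: 30.0
```

Run:
```python
from h import *
b=snap('side','s3.png')
o=readout.get_obs();print(o['ee_pos'],o['ft_force'],o['moment'],o['grasp_force'])
cv2.imwrite('pics/c3.png',cv2.resize(cv2.cvtColor(b,4)[170:245,240:340],None,fx=8,fy=8,interpolation=2))
P=[[565.5,41.5,z] for z in (157,161,183,205)];print(proj('side',P).round(1))
a=cv2.cvtColor(b,cv2.COLOR_RGB2HSV)[195:230,270:310]
m=((a[:,:,0]<8)|(a[:,:,0]>172))&(a[:,:,1]>130)&(a[:,:,2]>50)
ys,xs=np.nonzero(m[:,:38]); print(sorted(zip((xs+270).tolist(),(ys+195).tolist()))[:60])
```

```text
[565.68524666  42.14584887 267.50850739] [-0.2841614  -0.62092203 -2.11725907] [-0.04526614 -0.03368132  0.04609835] 29.999689757823944
[[288.3 219.3]
 [288.3 218.2]
 [288.5 211.9]
 [288.6 205.5]]
[(279, 227), (279, 228), (279, 229), (280, 195), (280, 196), (280, 197), (280, 198), (280, 226), (280, 227), (280, 228), (280, 229), (281, 195), (281, 196), (281, 197), (281, 198), (281, 199), (281, 200), (281, 201), (281, 202), (281, 203), (281, 204), (281, 205), (281, 206), (281, 207), (281, 208), (281, 209), (281, 226), (281, 227), (281, 228), (281, 229), (282, 197), (282, 203), (282, 225), (282, 226), (282, 227), (282, 228), (282, 229), (283, 225), (283, 226), (283, 227), (283, 228), (283, 229), (284, 224), (284, 225), (284, 226), (284, 227), (284, 228), (284, 229), (285, 223), (285, 224), (285, 225), (285, 226), (285, 227), (285, 228), (285, 229), (286, 223), (286, 224), (286, 225), (286, 226), (286, 227)]
```

View pics/c3.png

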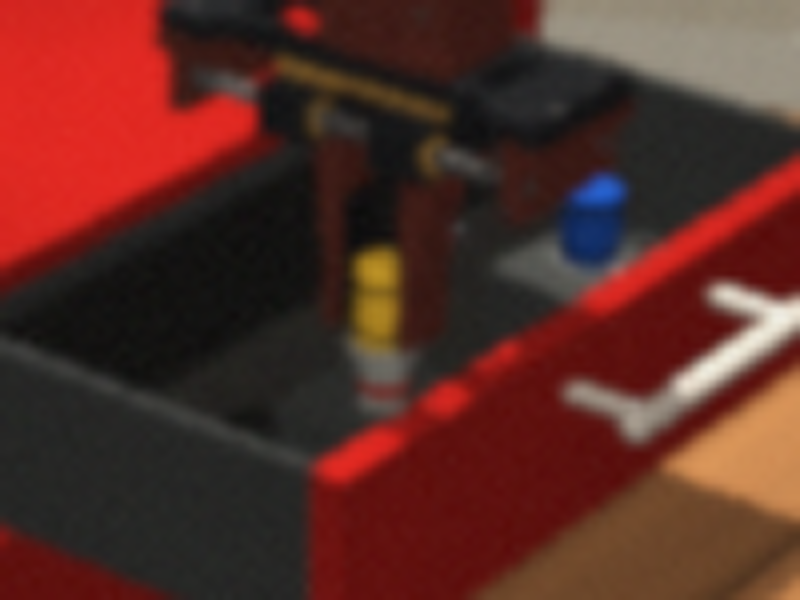

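The picture shows the whole red band at crop (383,388), with steel shank visible below it. The block is still flat, and the force equals the gauge's weight alone. The rise is 22.5 mm, which leaves about 15.5 mm of shank in the bore.

```bash
python3 -c "
from workcell import close_job
print(close_job())"
```

```text
the job is handed in; nothing more can be done
None
```

The job is handed in: the top drawer is open about 17 cm, and the gripper is holding the yellow gauge upright, raised about 22 mm, with the whole red band showing and about 15 mm of shank still in the bore; no verdict was returned.

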